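# Seat the keyed hub on the indexing spindle

## Robot

A 6-joint arm with a two-finger parallel gripper is mounted at the origin on a cart in front of the work surface, level with it; the furniture and walls round the work are solid. World frame = base frame: x ahead of the robot, y to its left, z up, the work surface at z = 0. Lengths are in m, angles in rad, forces in N, time in s.
With the tool pointing down it reaches from about 0.3 to 0.875 m from the base axis. Payload 6.4 kg.
Tool frame: the origin (TCP) lies on the centre line of the jaws, within the pads' length; the fingertips stand 25 mm ahead of it and the grasp point (between the pads) lies 6 mm ahead of it; z points along the fingers, y is the line along which they close (so a half turn about z gives the same grasp; the last joint's range is limited). The gripper opens to 85 mm and grips with 20 to 120 N. Pads are 22 mm wide; open, the fingers measure 114 mm over their backs; the gripper's body (76 mm by 85 mm) begins 54 mm behind the grasp point. The pads swing forward as they close: fully open they stand 13 mm farther back than shut.
Start: joints at [1.033, 0.181, 1.607, -0, 1.354, -0.206], TCP at [0.187, 0.544, 0.256] pointing down, gripper open.
Joint ranges: [-2.99, 2.99], [-0.89, 2.07], [0.3, 2.58], [-1.14, 4.28], [0, 2.63], [-3.12, 3.12]. Speed limits (rad/s): [2.57, 2.57, 3.01, 3.14, 3.14, 3.14].

## Interface

Orientations are given as a unit quaternion [w, x, y, z].
In Python, from bench import get_obs, camera, hand_in, spot_in gives the robot as it stands.
- The arm moves only by the shell command python3 -m jog 'ROWS'. ROWS is JSON, one flat list of numbers, 7 for each row, row after row: the shift along the tool's x, y, z in m, then the turn, a rotation vector about the tool's x, y, z in rad, then the closure, from 0 (fully open) to 1 (shut). A call has 1 to 20 rows; each row is the pose to reach, as a shift and turn from the pose commanded when the call began, along the tool's axes at that moment; what a row does not reach only later rows make up. A row lasts 1/8 s, in which the tool goes at most 62.5 mm and 10.7 degrees, less where a joint would pass 70% of its speed; a pose out of reach is approached as far as the arm can. A call with a gripper value outside its range is refused whole. The fingers move at their own pace and stop on an object; the grip force is fixed at half the most. Time passes only in rows, so rows that repeat a pose let the fingers close. It gives the time, the measured TCP pose, the force, the opening and the grip force at its end, in the units of the state.
- get_obs(): the state, without advancing time (a new reading comes with each control period).
- camera(name): name is "side" or "top" or "wrist"; returns a dict with "frame" (420x560x3 uint8, red, green, blue), "mtx" (3x3 intrinsics, pixels), "extrinsics" (4x4, takes a point from camera to world coordinates). Camera axes: x right, y up, looking along -z (the intrinsics and any distortion apply to the point x, -y, -z); pixel columns grow to the right and rows downward; lengths in m; the calibration is good to about 2 mm. A picture is of the moment at which its call begins. There is no depth.
- hand_in(): hands the job in; it is judged then, once.
Trained networks look in a picture, given as the dict that the camera call returned (one of the last four; its "shot" number tells which), for a name from the list of things; names that differ only in an ending like _2 or _b are one class to them, and where a whole thing is asked for, a point or a joint stands for the part that bears it (a point fixed in the world has none). Each returns a list of dicts, best first, with "confidence" (0 to 1); they miss things now and then, are a little off and sometimes report something else, mostly with a low value. They report only what shows in the picture. A call takes as long as a camera call. They do not tell look-alikes from the thing itself.
- spot_in(picture, name): "xyz" ([x, y, z] in m, in world coordinates, good to about 4 mm: the middle of the surface that is visible of it).
The state is a dict: "time_s": time; "q": joint angles; "dq": joint speeds; "joint_efforts": joint torques, N m; "eef_pos": TCP position; "eef_rot": TCP orientation; "wrist_force": force on the tool from outside, world axes, zero at the start; "torque": the same for the moment, N m; "opening": opening from 0.0 (shut) to 1.0 (fully open); "grasp_force": force on a finger pad.
Only numpy, scipy, OpenCV 4.12 (cv2) and the standard library are available. Lean on these libraries where they do the work, as an engineer would, in place of code of your own. Each camera call takes 0.05 s, during which the arm holds its last target. There are 200 camera calls.

## Task

Fit the blue keyed hub onto the upright spindle of the indexing stand: slip it over the spindle's thin nose and, pressing only lightly, turn it until its two keys drop into the spindle's keyways and its flange sits fully home, flat on the stand's round seat. Then let go of it and draw the hand clear. Leave the red and the white bottle undisturbed.

Things in the scene. Friction and masses are not known exactly. Their poses are not given: they have to be found in the camera images.
- stand: Indexing stand, fixed to the table: grey foot plate 110 x 110 mm, 12 mm high; on it a dark round seat, diameter 84 mm, top 18 mm above the table; an upright steel spindle in the middle. Origin: centre of the foot's underside, on the spindle axis; z up, x and y along the foot's sides. The spindle is clamped so stiffly that it can be taken as fixed.
- seat (a point): Point on the spindle axis at the top face of the round seat, 18 mm above the table, where the hub's flange must rest. Axes as the stand's.
- shoulder (a point): Point on the spindle axis level with the top of its shoulder, 30 mm above the table. Shoulder: diameter 44 mm, 12 mm high. Two keyways, 11 mm wide, 5 mm deep, cut it on opposite sides over its whole height. Their line lies anywhere within 0.95 rad either way of the stand's x axis; no reading gives it, the hub hides it once on: search by feel. Axes as the stand's, not the keyways'.
- nose (a point): Point on the spindle axis at its very top, 72 mm above the table. The nose is plain, diameter 34 mm, from the shoulder up, the last 4 mm chamfered to diameter 26 mm. A hub let go on the nose stays on it and can be gripped afresh. Axes as the stand's.
- hub_center (a point): Centre of the loose blue hub, on its axis, 22 mm above its underside; z up. 44 mm high, 0.09 to 0.16 kg. Flange at the foot: diameter 82 mm, 10 mm thick. Above it a neck, diameter 56 mm, with two raised gripping flats 26 mm wide facing the hub's +y and -y, 58 mm apart over their faces, up to the top. This point is 52 mm above the table with the keys on the shoulder, 40 mm when seated.
- hub_foot (a point): Centre of the hub's underside; axes as the hub's. Bore: diameter 37 mm in the upper 26 mm (1.5 mm to spare all round the nose), 48 mm in the lower 18 mm. There two brass keys, 8 mm wide, 9 mm high, stand inward from the hub's +x and -x sides (brass marks on the flange), 37 mm between them; both alike, so it fits either way round.
- hub_key (a point): Top of the flange over the key on the hub's +x side, 34 mm from the axis, 10 mm above the underside; axes as the hub's. The keys enter when turned to within about 0.07 rad of the keyways, less if the hub is off-centre. 3 to 8 N downward is plenty while turning; more than 60 N between hub and stand, even for a moment, would damage the keys.
- bottle_red: Red dosing bottle with a black nozzle, diameter 33 mm, 88 mm high, standing loose on the table; origin at the centre of its underside. Not to be disturbed.
- bottle_white: White dosing bottle with an orange nozzle, diameter 38 mm, 105 mm high, standing loose on the table; origin at the centre of its underside. Not to be disturbed.
Not all that is in view belongs to the job. There is more than one size of the stand; the job needs the largest.

How it is judged:
At the end, for the whole second after the job is handed in: The hub is on the spindle with its underside on the stand's seat: its centre within 4 mm of the spindle axis and less than 24.5 mm above the seat (22 mm when fully home), upright within 0.06 rad, at rest and let go (horizontal distance between hub_center and seat below 0.004 m and z of hub_center in the frame of seat below 0.0245 m and angle between hub_center's own z axis and vertical below 0.06 rad and linear speed of hub below 0.01 m/s and contact force between hub and the fingers below 0.05 N); the robot touches nothing.
It fails at once if the hub is pressed or driven against the stand with more than 60 N (contact force between hub and stand above 60 N).
It fails at once if the red bottle is moved more than 30 mm or tipped (distance of bottle_red from where it was at the start of the episode above 0.03 m or angle between bottle_red's own z axis and vertical above 0.5 rad).
It fails at once if the white bottle is moved more than 30 mm or tipped (distance of bottle_white from where it was at the start of the episode above 0.03 m or angle between bottle_white's own z axis and vertical above 0.5 rad).
It also fails if it takes over 67 s, if anything falls off the work surface, if the arm or the gripper's body presses on something with over 40 N, if the wrist force passes 120 N, or if a joint passes its speed limit or range.

## Working session

There is one attempt and no reset: what is moved stays moved. The work goes in short steps, Python scripts to look and compute and a shell command to move; the robot and the scene stay as the last step left them, time stands still between calls to the robot, and variables do not carry over. Pictures are saved under pics/ and viewed, at most 10 in all, crops included, and the job is handed in when it is done.

```bash
mkdir -p pics
cat > h.py <<'E'
import numpy as np, cv2
from bench import get_obs, camera, hand_in, spot_in
def save(p,n): cv2.imwrite('pics/'+n+'.png',p['frame'][:,:,::-1])
def proj(p,X):
    E=np.linalg.inv(p['extrinsics']);c=E[:3,:3]@np.array(X)+E[:3,3];u=p['mtx']@np.array([c[0],-c[1],-c[2]]);return u[:2]/u[2]
def ray(p,uv,z):
    d=np.linalg.inv(p['mtx'])@np.array([uv[0],uv[1],1.]);d=np.array([d[0],-d[1],-d[2]]);d=p['extrinsics'][:3,:3]@d;o=p['extrinsics'][:3,3];return o+d*(z-o[2])/d[2]
E
python3 - <<'E'
from h import *
o=get_obs();print({k:np.round(v,3) for k,v in o.items()})
ims=[]
for n in('top','side'):
    p=camera(n);ims.append(p['frame'])
    print(n,{k:p[k] for k in p if k not in('frame','mtx','extrinsics')},p['extrinsics'].round(3).tolist(),p['mtx'].round(1).tolist())
    save(p,n)
    for t in('stand','hub_center','hub_key','nose','bottle_red','bottle_white'):
        for r in spot_in(p,t): print(t,np.round(r['xyz'],3),round(r['confidence'],2),proj(p,r['xyz']).round())
E
```

```text
{'time_s': np.float64(0.0), 'q': array([ 1.033,  0.182,  1.608, -0.   ,  1.354, -0.206]), 'dq': array([ 0.001,  0.002, -0.002, -0.002, -0.   , -0.001]), 'joint_efforts': array([-1.0000e-03, -4.4488e+01, -3.5134e+01, -1.0000e-03,  9.0000e-03,
       -0.0000e+00]), 'eef_pos': array([0.187, 0.543, 0.255]), 'eef_rot': array([-0.   ,  0.165,  0.986, -0.001]), 'wrist_force': array([ 0.258, -0.117,  1.001]), 'torque': array([-0.004,  0.015,  0.026]), 'grasp_force': np.float64(0.0), 'opening': np.float64(0.995)}
top {'shot': 1} [[-0.027, 0.992, -0.12, 0.424], [-1.0, -0.026, 0.006, -0.033], [0.003, 0.12, 0.993, 1.22], [0.0, 0.0, 0.0, 1.0]] [[446.6, 0.0, 267.7], [0.0, 446.6, 210.8], [0.0, 0.0, 1.0]]
stand [0.306 0.153 0.008] 0.96 [198. 312.]
stand [ 0.561 -0.068  0.013] 0.72 [278. 214.]
stand [0.834 0.136 0.011] 0.57 [202. 119.]
hub_center [0.495 0.172 0.009] 0.79 [190. 240.]
hub_key [0.492 0.176 0.009] 0.91 [189. 242.]
nose [0.309 0.152 0.01 ] 0.61 [198. 310.]
nose [ 0.564 -0.065  0.01 ] 0.6 [277. 213.]
nose [0.83  0.134 0.012] 0.59 [203. 120.]
nose [0.493 0.169 0.009] 0.26 [191. 241.]
bottle_red [ 0.409 -0.283  0.064] 0.67 [364. 268.]
bottle_red [ 0.563 -0.061  0.013] 0.16 [275. 213.]
bottle_white [0.7   0.107 0.073] 0.78 [210. 160.]
side {'shot': 2} [[0.995, 0.045, -0.088, 0.468], [-0.098, 0.549, -0.83, -1.103], [0.011, 0.835, 0.551, 0.801], [0.0, 0.0, 0.0, 1.0]] [[461.0, 0.0, 273.0], [0.0, 461.0, 215.7], [0.0, 0.0, 1.0]]
stand [ 0.561 -0.08   0.015] 0.77 [267. 248.]
stand [0.308 0.144 0.014] 0.58 [181. 209.]
hub_center [0.497 0.158 0.024] 0.87 [241. 202.]
hub_key [0.489 0.159 0.023] 0.8 [238. 202.]
nose [ 0.561 -0.079  0.016] 0.9 [268. 247.]
nose [0.304 0.146 0.012] 0.77 [180. 209.]
bottle_red [ 0.403 -0.302  0.046] 0.62 [208. 298.]
bottle_white [0.705 0.094 0.05 ] 0.72 [309. 202.]
```

Run:
```python
import cv2
a=cv2.imread('pics/top.png');cv2.imwrite('pics/top2.png',cv2.resize(a[80:330,130:410],None,fx=2.4,fy=2.4,interpolation=cv2.INTER_CUBIC)[:600])
```

```text
(no output)
```

View pics/top2.png

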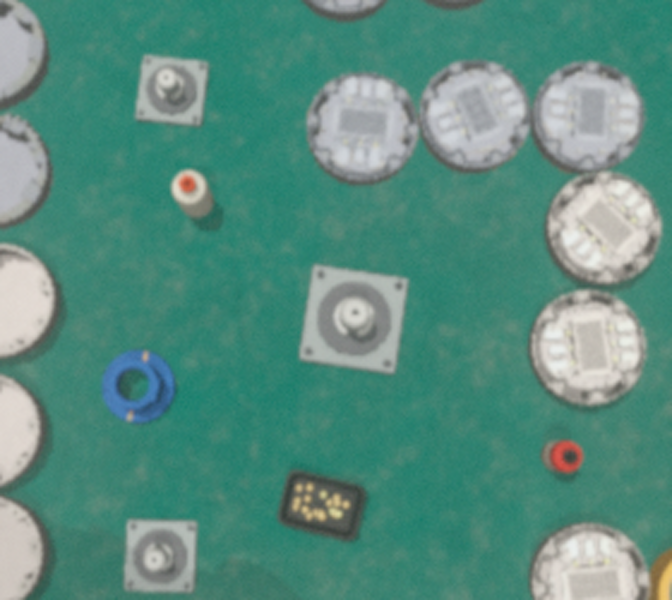

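View pics/side.png

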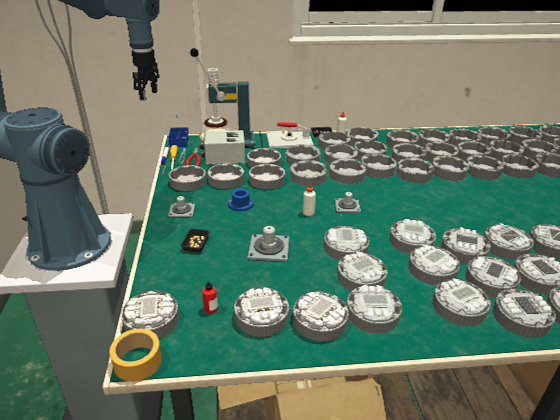

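The largest stand is the one at top pixel (278,213): its foot is about 41 px, or 110 mm. The other two, at (202,118) and (197,312), are about 28–30 px and too small. In the crop the stand's foot is turned slightly clockwise. The only blue hub is at (188,241), with brass marks near (191,228) and (184,253). I'll look at the stand from the wrist first, then go to the hub.

```bash
cat >> h.py <<'E'
from scipy.spatial.transform import Rotation as Ro
def rot(o=None):
    q=(o or get_obs())['eef_rot'];return Ro.from_quat([q[1],q[2],q[3],q[0]]).as_matrix()
def togo(W):
    o=get_obs();return (rot(o).T@(np.array(W)-o['eef_pos'])).round(4)
E
python3 -m jog '[-0.28,-0.23,0,0,0,0,0, -0.556,-0.464,0,0,0,0,0, -0.556,-0.464,0,0,0,0,0, -0.556,-0.464,0,0,0,0,0, -0.556,-0.464,0,0,0,0,0, -0.556,-0.464,0,0,0,0,0, -0.556,-0.464,0,0,0,0,0, -0.556,-0.464,0,0,0,0,0, -0.556,-0.464,0,0,0,0,0, -0.556,-0.464,0,0,0,0,0, -0.556,-0.464,0,0,0,0,0, -0.556,-0.464,0,0,0,0,0, -0.556,-0.464,0,0,0,0,0, -0.556,-0.464,0,0,0,0,0, -0.556,-0.464,0,0,0,0,0, -0.556,-0.464,0,0,0,0,0]'
python3 - <<'E'
from h import *
p=camera('wrist');save(p,'w1');print(p['extrinsics'].round(3).tolist(),p['mtx'].round(1).tolist(),togo([.5,.172,.25]),get_obs()['q'].round(2))
for t in('stand','nose','shoulder','seat','hub_center'):
    for r in spot_in(p,t): print(t,np.round(r['xyz'],3),round(r['confidence'],2),proj(p,r['xyz']).round())
E
```

```text
time_s: 2.7
eef_pos: [0.5616, -0.0751, 0.2565]
eef_rot: [0.0, 0.164, 0.986, 0.0]
wrist_force: [-1.1, 0.3, -0.4]
opening: 0.997
grasp_force: 0.0
[[0.325, -0.894, -0.308, 0.482], [0.946, 0.307, 0.106, -0.047], [-0.0, -0.326, 0.945, 0.374], [0.0, 0.0, 0.0, 1.0]] [[361.9, 0.0, 275.8], [0.0, 361.9, 209.6], [0.0, 0.0, 1.0]] [0.1385 0.2139 0.0065] [-0.34  0.16  1.63  0.    1.35 -1.58]
stand [0.831 0.128 0.013] 0.89 [510. 328.]
stand [ 0.555 -0.062  0.013] 0.83 [285. 163.]
stand [0.508 0.157 0.02 ] 0.25 [502.  36.]
nose [ 0.554 -0.059  0.013] 0.61 [287. 160.]
nose [0.828 0.132 0.011] 0.59 [512. 324.]
shoulder [0.832 0.13  0.012] 0.96 [511. 328.]
shoulder [ 0.555 -0.064  0.012] 0.7 [284. 163.]
seat [ 0.55  -0.067  0.014] 0.97 [279. 160.]
seat [0.829 0.134 0.009] 0.59 [513. 323.]
hub_center [0.508 0.154 0.02 ] 0.59 [499.  37.]
hub_center [ 0.553 -0.07   0.014] 0.53 [277. 163.]
```

View pics/w1.png

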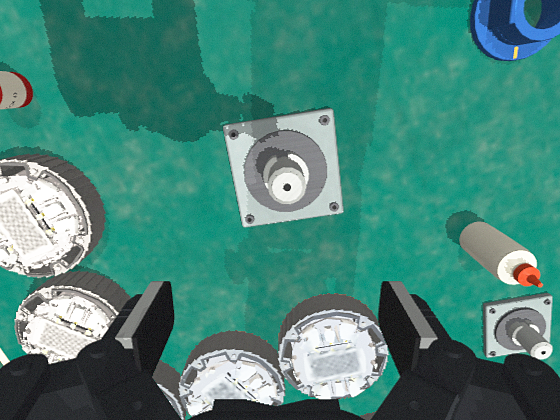

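The wrist picture shows the stand at about (285,167), with the nose tip near (287,187). The hub is at the upper right (~(515,20)) and the white bottle at (500,255). I'll enlarge the shoulder and take the stand's pose from the picture.

Run:
```python
from h import *
p=camera('wrist');f=p['frame']
# foot mask: bright grey low saturation
hsv=cv2.cvtColor(f,cv2.COLOR_RGB2HSV)
m=((hsv[...,1]<60)&(hsv[...,2]>60)).astype(np.uint8)*255; m[:, :200]=0; m[:, 370:]=0; m[:90]=0;m[245:]=0
m=cv2.morphologyEx(m,cv2.MORPH_OPEN,np.ones((3,3)))
c=max(cv2.findContours(m,cv2.RETR_EXTERNAL,cv2.CHAIN_APPROX_NONE)[0],key=cv2.contourArea)
c=cv2.convexHull(c);q=cv2.approxPolyDP(c,6,True)[:,0]
W=np.array([ray(p,u,.012)[:2] for u in q]);print(q.tolist(),W.round(4).tolist())
W0=np.array([ray(p,u[0],.012)[:2] for u in c]).astype(np.float32)
r=cv2.minAreaRect(W0*1000);print(r)
print('nose',ray(p,(287,187),.072))
cv2.imwrite('pics/w1c.png',cv2.resize(f[115:220,230:345,::-1],None,fx=5.5,fy=5.5,interpolation=cv2.INTER_CUBIC))
```

```text
[[332, 108], [343, 211], [244, 226], [224, 126]] [[0.5195, -0.0031], [0.6244, -0.0213], [0.6063, -0.1264], [0.5014, -0.1078]]
((562.6455688476562, -64.49273681640625), (108.75157928466797, 109.22119140625), 79.84479522705078)
nose [ 0.56389174 -0.06542703  0.072     ]
```

View pics/w1c.png

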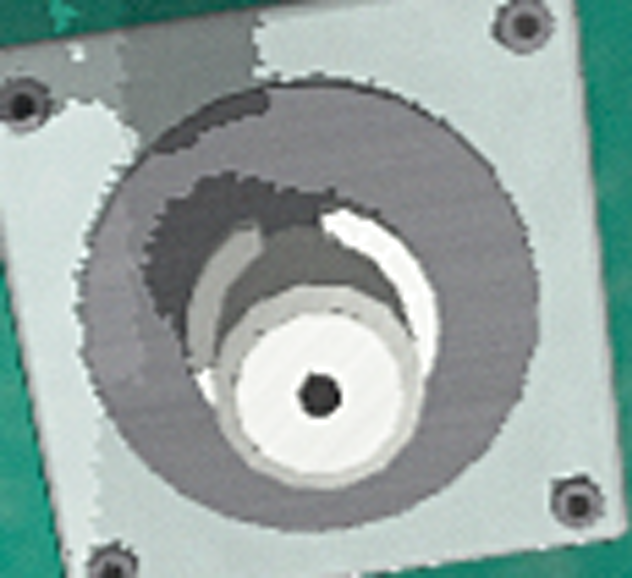

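The foot measures 109 × 109 mm, so this is the right stand, centred at about (0.563,-0.065). One keyway shows in the crop as the gap in the shoulder's ring between (255,230) and (325,222). I'll turn that into a direction and use it as a starting guess for the search by feel.

```bash
python3 - <<'E'
from h import *
p=camera('wrist')
for c in((245,224),(262,240),(318,226),(328,210),(290,225)):
    X=ray(p,(230+c[0]/5.5,115+c[1]/5.5),.030)[:2]-[.563,-.065];print(X.round(4),np.hypot(*X).round(4),np.arctan2(X[1],X[0]).round(3))
E
python3 -m jog '[0.06,0.1,0,0,0,0,0, 0.12,0.2,0,0,0,0,0, 0.15,0.214,0,0,0,0,0, 0.15,0.214,0,0,0,0,0, 0.15,0.214,0,0,0,0,0, 0.15,0.214,0,0,0,0,0, 0.15,0.214,0,0,0,0,0]'
python3 - <<'E'
from h import *
p=camera('wrist');f=p['frame'];save(p,'w2');print(get_obs()['eef_pos'])
for r in spot_in(p,'hub_center')[:1]: print(np.round(r['xyz'],3))
hsv=cv2.cvtColor(f,cv2.COLOR_RGB2HSV)
b=cv2.inRange(hsv,(100,120,40),(125,255,255))
c=max(cv2.findContours(b,cv2.RETR_EXTERNAL,cv2.CHAIN_APPROX_NONE)[0],key=cv2.contourArea);print(cv2.boundingRect(c))
x,y,w,h=cv2.boundingRect(c)
g=f[y-10:y+h+10,x-10:x+w+10,::-1];s=min(780/g.shape[1],590/g.shape[0]);print('crop',x-10,y-10,s)
cv2.imwrite('pics/w2c.png',cv2.resize(g,None,fx=s,fy=s,interpolation=cv2.INTER_CUBIC))
E
```

```text
[-0.021  -0.0045] 0.0214 -2.931
[-0.0173 -0.0026] 0.0175 -2.993
[-0.0165  0.0074] 0.0181 2.72
[-0.0186  0.0099] 0.0211 2.651
[-0.0182  0.0029] 0.0185 2.986
time_s: 3.98
eef_pos: [0.4904, 0.1737, 0.2563]
eef_rot: [0.0, 0.166, 0.986, -0.0]
wrist_force: [0.3, -0.3, -0.1]
opening: 1.001
grasp_force: 0.0
[0.49044314 0.17359387 0.25626163]
[0.486 0.181 0.028]
(243, 132, 80, 78)
crop 233 122 6.020408163265306
```

View pics/w2c.png

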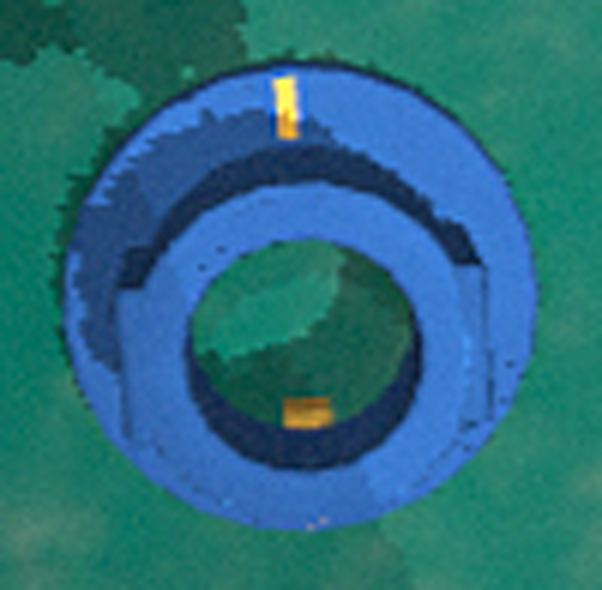

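The hub stands as expected: bore rim centred near crop (304,354), brass mark at (287,107), flats facing left and right.

Run:
```python
from h import *
p=camera('wrist');f=p['frame']
P=lambda c,z: ray(p,(233+c[0]/6.02,122+c[1]/6.02),z)[:2]
# flange: fit circle on outer contour upper part not occluded -> minEnclosing in world at z=.010
hsv=cv2.cvtColor(f,cv2.COLOR_RGB2HSV);b=cv2.inRange(hsv,(100,120,40),(125,255,255))
c=max(cv2.findContours(b,cv2.RETR_EXTERNAL,cv2.CHAIN_APPROX_NONE)[0],key=cv2.contourArea)
W=np.array([ray(p,u[0],.010)[:2] for u in c if u[0][1]<175],np.float64)
s=np.linalg.lstsq(np.c_[2*W,np.ones(len(W))],(W**2).sum(1),rcond=None)[0];print('flange',s[:2],np.sqrt(s[2]+s[0]**2+s[1]**2))
B=P((304,354),.044);M=P((287,107),.010);print('bore',B,'mark',M,M-s[:2],np.hypot(*(M-s[:2])),np.arctan2(*(M-s[:2])[::-1]))
print('flat corners',[P(c,.044) for c in((120,290),(485,266),(132,440),(492,415))])
for a,bb in(((120,290),(485,266)),):
    d=P(bb,.044)-P(a,.044);print('y ang',np.arctan2(d[1],d[0]),np.hypot(*d))
for a,bb in(((120,290),(132,440)),((485,266),(492,415))):
    d=P(bb,.044)-P(a,.044);print('x ang',np.arctan2(d[1],d[0]),np.hypot(*d))
R=rot();print('tool y',np.arctan2(R[1,1],R[0,1]))
for r in spot_in(p,'hub_key'): print(np.round(r['xyz'],3),r['confidence'])
print(togo([B[0],B[1],.1]))
```

```text
flange [0.49220403 0.18112496] 0.039704686411729924
bore [0.4932606  0.18117741] mark [0.46100948 0.1898674 ] [-0.03119455  0.00874244] 0.03239645181634102 2.8683471631383264
flat corners [array([0.47433237, 0.15763983]), array([0.4892031 , 0.21192277]), array([0.4975867 , 0.15104199]), array([0.51230147, 0.20592031])]
y ang 1.303407956001765 0.05628300097235539
x ang -0.27645983683551606 0.02417221022164062
x ang -0.254241791058778 0.023865546994641162
tool y 1.2367414242505923
[0.487 0.185 0.029] 0.83
[-0.0004  0.0079  0.1562]
```

```bash
python3 -m jog '[0,0.008,0.05,0,0,-0.067,0, 0,0.008,0.1,0,0,-0.067,0, 0,0.008,0.15,0,0,-0.067,0, 0,0.008,0.19,0,0,-0.067,0, 0,0.008,0.205,0,0,-0.067,0, 0,0.008,0.213,0,0,-0.067,0, 0,0.008,0.213,0,0,-0.067,0, 0,0.008,0.213,0,0,-0.067,0]'
python3 -m jog '[0,0,0,0,0,0,0.2, 0,0,0,0,0,0,0.5, 0,0,0,0,0,0,1, 0,0,0,0,0,0,1, 0,0,0,0,0,0,1, 0,0,0,0,0,0,1, 0,0,0,0,0,0,1]'
```

```text
time_s: 5.18
eef_pos: [0.4936, 0.1828, 0.0448]
eef_rot: [0.001, 0.132, 0.991, 0.0]
wrist_force: [-0.4, 0.0, 0.2]
opening: 1.002
grasp_force: 0.0
time_s: 6.05
eef_pos: [0.4931, 0.1827, 0.0444]
eef_rot: [0.001, 0.132, 0.991, 0.0]
wrist_force: [-0.3, -0.3, 6.8]
opening: 0.665
grasp_force: 65.2
```

```bash
python3 -m jog '[0,0,-0.02,0,0,0,1, 0,0,-0.06,0,0,0,1, 0,0,-0.1,0,0,0,1, 0,0,-0.1,0,0,0,1, 0,0,-0.1,0,0,0,1]'
python3 - <<'E'
from h import *
p=camera('wrist');f=p['frame'];o=get_obs();z=o['eef_pos'][2]-.0444
hsv=cv2.cvtColor(f,cv2.COLOR_RGB2HSV);b=cv2.inRange(hsv,(100,120,40),(125,255,255))
c=max(cv2.findContours(b,cv2.RETR_EXTERNAL,cv2.CHAIN_APPROX_NONE)[0],key=cv2.contourArea)
print(cv2.boundingRect(c),o['wrist_force'])
R=rot(o);print('tool y ang',np.arctan2(R[1,1],R[0,1]),togo([.5635,-.065,o['eef_pos'][2]]))
g=f[130:420,140:420,::-1];cv2.imwrite('pics/w3.png',cv2.resize(g,None,fx=2,fy=2))
np.save('c.npy',c)
E
```

```text
time_s: 6.68
eef_pos: [0.4916, 0.1825, 0.1426]
eef_rot: [-0.0, 0.132, 0.991, -0.0]
wrist_force: [-0.5, 0.4, -2.5]
opening: 0.666
grasp_force: 64.5
(191, 189, 170, 188) [-0.54104255  0.23327452 -1.74660267]
tool y ang 1.305998790184152 [-1.346e-01 -2.199e-01 -1.000e-04]
```

View pics/w3.png

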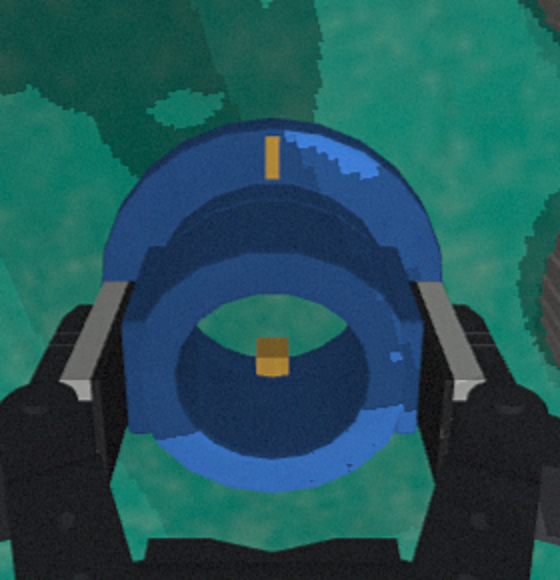

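The hub is gripped squarely by its flats. The bore rim's centre is near crop (273,376), which is px (276.5,318).

Run:
```python
from h import *
p=camera('wrist');o=get_obs();z=o['eef_pos'][2]-.0004;R=rot(o)
B=ray(p,(276.5,318),z);print('hub offset tool',R.T@(B-o['eef_pos']),o['eef_pos'])
for y in(276.5,359): print(R.T@(ray(p,(276.5,y),z)-o['eef_pos']))
c=np.load('c.npy');W=np.array([ray(p,u[0],z-.034)[:2] for u in c if u[0][1]<250],float)
s=np.linalg.lstsq(np.c_[2*W,np.ones(len(W))],(W**2).sum(1),rcond=None)[0];print('flange',np.sqrt(s[2]+s[0]**2+s[1]**2),R.T@(np.r_[s[:2],z]-o['eef_pos']))
```

```text
hub offset tool [-0.00019668  0.00137588  0.00039778] [0.49104275 0.18242805 0.14162597]
[0.01781272 0.00136774 0.00045055]
[-0.0196027   0.00138466  0.00034092]
flange 0.038619461577470225 [0.00291322 0.00101813 0.00040732]
```

```bash
python3 -m jog '[-0.02,-0.035,0,0,0,-0.03,1, -0.05,-0.08,0,0,0,-0.06,1, -0.08,-0.13,0,0,0,-0.1,1, -0.11,-0.18,0,0,0,-0.125,1, -0.13,-0.215,0,0,0,-0.125,1, -0.1345,-0.221,0,0,0,-0.125,1, -0.1345,-0.221,0,0,0,-0.125,1, -0.1345,-0.221,0,0,0,-0.125,1, -0.1345,-0.221,0,0,0,-0.125,1, -0.1345,-0.221,0,0,0,-0.125,1]'
python3 - <<'E'
from h import *
p=camera('wrist');f=p['frame'];o=get_obs();z=o['eef_pos'][2];R=rot(o);print(o['eef_pos'],o['wrist_force'],np.arctan2(R[1,1],R[0,1])-np.pi/2,togo([.563,-.066,z]))
cv2.imwrite('pics/w4.png',cv2.resize(f[230:400,180:380,::-1],None,fx=3.5,fy=3.5))
print('nose expected px',proj(p,[.563,-.066,.072]),'bore',proj(p,o['eef_pos']))
E
```

```text
time_s: 8.02
eef_pos: [0.5642, -0.065, 0.1434]
eef_rot: [0.0, 0.069, 0.998, 0.0]
wrist_force: [-0.8, 0.1, -1.3]
opening: 0.664
grasp_force: 64.5
[ 0.56429179 -0.06523587  0.14340763] [-0.28906395 -0.46544568 -1.60046757] -0.1387830206907288 [ 0.0012 -0.0009 -0.    ]
nose expected px [271.84278035 240.34612372] bore [272.35132877 318.89105933]
```

View pics/w4.png

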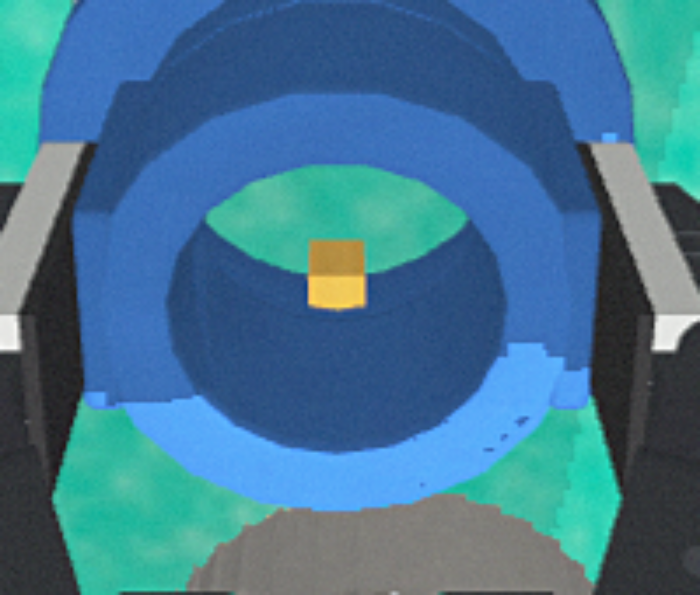

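The hub still sits square in the jaws (bore at crop (335,308)). I'll centre it and lower it gently over the nose.

```bash
python3 -m jog '[0.001,-0.0007,0.01,0,0,0,1, 0.001,-0.0007,0.018,0,0,0,1, 0.001,-0.0007,0.022,0,0,0,1, 0.001,-0.0007,0.025,0,0,0,1, 0.001,-0.0007,0.028,0,0,0,1, 0.001,-0.0007,0.030,0,0,0,1, 0.001,-0.0007,0.032,0,0,0,1, 0.001,-0.0007,0.032,0,0,0,1]'
```

```text
time_s: 9.07
eef_pos: [0.5631, -0.0664, 0.1112]
eef_rot: [-0.0, 0.07, 0.998, 0.0]
wrist_force: [0.2, 0.1, -2.2]
opening: 0.666
grasp_force: 64.5
```

```bash
python3 -m jog '[0,0,0.004,0,0,0,1, 0,0,0.008,0,0,0,1, 0,0,0.011,0,0,0,1, 0,0,0.013,0,0,0,1, 0,0,0.015,0,0,0,1, 0,0,0.017,0,0,0,1, 0,0,0.019,0,0,0,1, 0,0,0.019,0,0,0,1]'
```

```text
time_s: 10.07
eef_pos: [0.5631, -0.0664, 0.0921]
eef_rot: [-0.0, 0.07, 0.998, 0.0]
wrist_force: [-0.0, 1.4, -1.3]
opening: 0.664
grasp_force: 64.5
```

```bash
python3 -m jog '[0,0,0.003,0,0,0,1, 0,0,0.006,0,0,0,1, 0,0,0.009,0,0,0,1, 0,0,0.012,0,0,0,1, 0,0,0.014,0,0,0,1, 0,0,0.015,0,0,0,1, 0,0,0.015,0,0,0,1]'
```

```text
time_s: 10.95
eef_pos: [0.5632, -0.0664, 0.0772]
eef_rot: [-0.0, 0.07, 0.998, 0.0]
wrist_force: [0.1, 0.6, -1.6]
opening: 0.668
grasp_force: 64.5
```

Now feel for the shoulder, about 3 mm below.

```bash
python3 -m jog '[0,0,0.001,0,0,0,1, 0,0,0.002,0,0,0,1, 0,0,0.0025,0,0,0,1, 0,0,0.003,0,0,0,1, 0,0,0.0033,0,0,0,1, 0,0,0.0033,0,0,0,1]'
```

```text
time_s: 11.7
eef_pos: [0.5632, -0.0665, 0.074]
eef_rot: [-0.0, 0.07, 0.998, -0.0]
wrist_force: [-0.2, -0.2, -1.0]
opening: 0.669
grasp_force: 64.5
```

```bash
python3 -m jog '[0,0,0.0004,0,0,0,1, 0,0,0.0008,0,0,0,1, 0,0,0.0012,0,0,0,1, 0,0,0.0012,0,0,0,1]'; python3 -m jog '[0,0,0.0003,0,0,0,1, 0,0,0.0006,0,0,0,1, 0,0,0.0006,0,0,0,1]'
```

```text
time_s: 12.2
eef_pos: [0.5632, -0.0664, 0.0727]
eef_rot: [-0.0, 0.07, 0.998, 0.0]
wrist_force: [-0.0, 0.1, -2.0]
opening: 0.669
grasp_force: 64.5
time_s: 12.58
eef_pos: [0.5632, -0.0664, 0.0722]
eef_rot: [-0.0, 0.07, 0.998, 0.0]
wrist_force: [-0.0, 0.3, -1.8]
opening: 0.666
grasp_force: 64.5
```

The hub is already 2 mm below shoulder height with no resistance, so the keys appear to have entered. I'll go on down in small steps.

```bash
python3 -m jog '[0,0,0.0005,0,0,0,1, 0,0,0.001,0,0,0,1, 0,0,0.0015,0,0,0,1, 0,0,0.0015,0,0,0,1]';  python3 -m jog '[0,0,0.0005,0,0,0,1, 0,0,0.001,0,0,0,1, 0,0,0.0015,0,0,0,1, 0,0,0.0015,0,0,0,1]'
```

```text
time_s: 13.08
eef_pos: [0.5632, -0.0664, 0.0706]
eef_rot: [-0.0, 0.07, 0.998, 0.0]
wrist_force: [-0.1, 0.9, -0.7]
opening: 0.665
grasp_force: 64.5
time_s: 13.58
eef_pos: [0.5631, -0.0664, 0.0691]
eef_rot: [-0.0, 0.07, 0.998, 0.0]
wrist_force: [-0.5, -0.4, -1.3]
opening: 0.668
grasp_force: 64.5
```

Free so far. The seat should be at TCP z ≈ 0.0624.

```bash
python3 -m jog '[0,0,0.001,0,0,0,1, 0,0,0.002,0,0,0,1, 0,0,0.003,0,0,0,1, 0,0,0.004,0,0,0,1, 0,0,0.0047,0,0,0,1, 0,0,0.0047,0,0,0,1]';  python3 -m jog '[0,0,0.0005,0,0,0,1, 0,0,0.001,0,0,0,1, 0,0,0.0014,0,0,0,1, 0,0,0.0014,0,0,0,1]'
```

```text
time_s: 14.32
eef_pos: [0.5632, -0.0664, 0.0644]
eef_rot: [-0.0, 0.07, 0.998, 0.0]
wrist_force: [0.6, -0.2, -1.7]
opening: 0.667
grasp_force: 64.5
time_s: 14.82
eef_pos: [0.5632, -0.0664, 0.0631]
eef_rot: [-0.0, 0.07, 0.998, -0.0]
wrist_force: [-0.1, -1.0, -1.9]
opening: 0.668
grasp_force: 64.5
```

```bash
python3 -m jog '[0,0,0.0003,0,0,0,1, 0,0,0.0006,0,0,0,1, 0,0,0.0006,0,0,0,1]';  python3 -m jog '[0,0,0.0002,0,0,0,1, 0,0,0.0004,0,0,0,1, 0,0,0.0004,0,0,0,1]'
```

```text
time_s: 15.2
eef_pos: [0.5632, -0.0664, 0.0625]
eef_rot: [-0.0, 0.07, 0.998, -0.0]
wrist_force: [-0.6, 0.1, -1.8]
opening: 0.661
grasp_force: 64.7
time_s: 15.58
eef_pos: [0.5632, -0.0664, 0.0625]
eef_rot: [-0.0, 0.07, 0.998, -0.0]
wrist_force: [-2.8, 0.7, 6.3]
opening: 0.669
grasp_force: 65.4
```

Contact comes at z 0.0625 with 6 N, right at seat height. Release and lift clear.

```bash
python3 -m jog '[0,0,0,0,0,0,0.2, 0,0,0,0,0,0,0, 0,0,0,0,0,0,0, 0,0,0,0,0,0,0, 0,0,0,0,0,0,0]'; python3 -m jog '[0,0,-0.02,0,0,0,0, 0,0,-0.05,0,0,0,0, 0,0,-0.1,0,0,0,0, 0,0,-0.15,0,0,0,0, 0,0,-0.19,0,0,0,0, 0,0,-0.19,0,0,0,0, 0,0,-0.19,0,0,0,0]'
python3 - <<'E'
from h import *
p=camera('wrist');q=camera('side')
a=cv2.resize(p['frame'][90:270,200:380],(500,500));b=cv2.resize(q['frame'][205:275,230:305],(300,280))
for i in(p,q):print([np.round(r['xyz'],3) for r in spot_in(i,'hub_center')[:1]])
W=np.zeros((500,800,3),np.uint8);W[:,:500]=a;W[:280,500:]=b;cv2.imwrite('pics/end.png',W[:,:,::-1])
E
```

```text
time_s: 16.2
eef_pos: [0.5632, -0.0665, 0.062]
eef_rot: [-0.0, 0.07, 0.998, -0.0]
wrist_force: [0.1, 0.6, -0.0]
opening: 0.999
grasp_force: 0.0
time_s: 17.08
eef_pos: [0.5628, -0.0663, 0.2514]
eef_rot: [-0.0, 0.07, 0.998, 0.0]
wrist_force: [0.1, -0.2, -0.3]
opening: 1.002
grasp_force: 0.0
[array([ 0.552, -0.065,  0.048])]
[]
```

View pics/end.png

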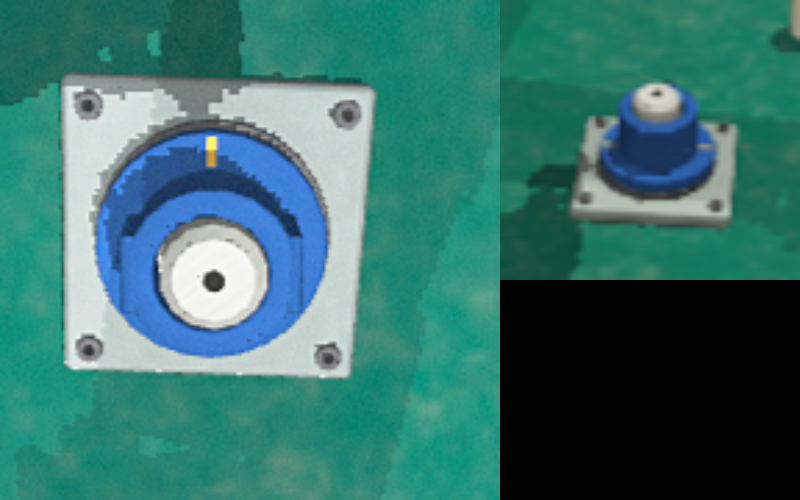

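The end picture shows the hub upright and centred, with the nose (crop (213,280)) standing proud of it and the flange flat on the seat. That agrees with the contact height.

```bash
python3 -c "from bench import *; print(hand_in())"
```

```text
the job is handed in; nothing more can be done
None
```

I handed in the job at about 17 s: the hub is on the largest stand with its keys in the keyways and flange on the seat (contact at seat height, about 6 N), and the hand is clear; the bottles were never approached, and no verdict came back.

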